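Top out the ball pile and index it four clicks

TASK

Top out the ball finial and index it for sealing the next joint: lift the loose terracotta ball off its drying ring and set it, without dropping it, on top of the three balls on the turntable, so that it sits by itself in the hollow between them. Then turn the turntable clockwise by its black-handled lever, counting four clicks of the ratchet, keeping the pile standing, and draw the lever back until the pawl stops it hard. Finish there with the gripper still closed on the lever and pulling it back against the pawl: do not let go, and leave the jar, the small pot and the brush alone.

Things in the scene. Friction and masses are not known exactly. Their poses are not given: they have to be found in the camera images.
- ball_center (a point): centre of the loose solid terracotta-coloured ball, 56 mm in diameter, about 110 g; at the start it sits in a white plaster drying ring fixed to the bench (44 mm outside, 32 mm hole, 10 mm high), which puts its centre 33 mm above the bench
- ball: the loose ball itself (origin on its surface, turns as it rolls; use ball_center for its place)
- drying_ring: the white plaster ring that the ball waits in, fixed; origin at the centre of its underside
- turntable: grey base of the indexing turntable, bolted to the bench, 208 mm across; origin on the wheel's vertical axis at bench height. On it turns an aluminium head (200 mm across, top 80 mm above the bench) over a ring of ratchet teeth (228 mm over the teeth, 52 to 66 mm above the bench)
- nest (a point): where the centre of the loose ball comes to lie when it sits in the hollow on the three: on the wheel's axis, 161 mm above the bench. The three terracotta balls below it, 56 mm each, are fixed on a white bat (124 mm across) on the head, 57 mm apart round the axis, centres 116 mm above the bench
- lever_grip (a point): on the axis of the lever's black handle, a smooth upright round post 24 mm in diameter, at a good gripping height, 100 mm above the bench. The handle reaches from 52 to 122 mm above the bench and stands 160 mm from the wheel's axis
- lever: the lever: the handle and the level steel rod, 12 mm thick, 59 mm above the bench, that carries it; rigidly fixed to the wheel and turns with it (origin on the wheel's axis at bench height; use lever_grip)
- wheel (a joint): angle of the wheel in rad, growing clockwise seen from above, the way the ratchet lets it turn; 0 = lever drawn back hard against the pawl at the first notch. 24 teeth: a notch every 0.262 rad (15 degrees), the fourth beyond the first at 1.047. At the start the wheel stands 0.02 to 0.13 past the first notch, before any click; the pawl falls at each notch: 0.26, 0.52, 0.79 and 1.05 rad
- pawl: brass spring pawl, 47 mm long, on a grey post at the outer edge of the base; origin on its pivot. Its tip climbs each tooth and drops behind it with a click: the push needed at the handle climbs from about 2 N to 6 N over a tooth; over the crest, in the last 0.03 rad before the notch, the lever is kicked forward with 3 N or more, then the load is back to about 2 N
- stops: the steep stop faces of the 24 ratchet teeth, which bear on the pawl's tip when the wheel is drawn back, so that it cannot go back past a click (origin on the wheel's axis at bench height). From just past a click the lever can be drawn back only by the 0.01 to 0.02 rad that it went past, then the stop is hard
- slip_jar: dark grey screw jar, 56 mm across, 75 mm high, white cap; origin under its centre; leave alone
- small_pot: small terracotta pot, 62 mm across, 72 mm high; origin under its centre; leave alone
- brush: glaze brush lying on the bench to the right of the turntable, pointing roughly away from the robot; leave alone
- pawl_nose (a point): the nose of the pawl, 59 mm above the bench: 111 mm from the wheel's axis when it is down in a notch, 117 mm when it is on the crest of a tooth
There are look-alikes about, which are no part of the job. What is shaped like the ball but pink is not meant.

How it is judged (in metres and radians):
On the way, in this order (a step that is already met when the one before it is completed fails the run):
1. the ball sits by itself in the hollow on the three balls, before the first click (distance between ball_center and nest below 0.005 m and contact force between ball and the arm below 0.05 N and contact force between ball and the fingers below 0.05 N and value of joint wheel below 0.25 rad), for 0.3 s.
2. the wheel has gone past its second click with the ball still on the pile (value of joint wheel above 0.56 rad and distance between ball_center and nest below 0.006 m), for 0.05 s.
At the end, for the whole second after the job is handed in: the ball rests alone on the three (within 5 mm of its seat, untouched, still); the wheel is at its fourth notch (1.01 to 1.07 rad), the pawl's nose down (under 113.5 mm from the axis), a stop face pressed on the pawl with over 1.5 N, and the fingers hold the lever with over 1 N (distance between ball_center and nest below 0.005 m and contact force between ball and the arm below 0.05 N and contact force between ball and the fingers below 0.05 N and linear speed of ball below 0.03 m/s and value of joint wheel between 1.01 and 1.07 rad and contact force between pawl and stops above 1.5 N and contact force between lever and the fingers above 1 N and horizontal distance between pawl_nose and turntable below 0.1135 m); the arm keeps its last pose, push and grip.
It fails at once if the ball is dropped or thrown: free of the fingers it moves faster than 0.5 m/s (contact force between ball and the fingers below 0.01 N and linear speed of ball above 0.5 m/s).
It fails at once if the slip jar is moved more than 30 mm (distance of slip_jar from where it was at the start of the episode above 0.03 m).
It fails at once if the small pot is moved more than 30 mm (distance of small_pot from where it was at the start of the episode above 0.03 m).
It fails at once if the brush is moved more than 30 mm (distance of brush from where it was at the start of the episode above 0.03 m).
It also fails if it takes over 58 s, if anything falls off the work surface, if the arm or the gripper's body presses on something with over 40 N, if the wrist force passes 120 N, or if a joint passes its speed limit or range.

ROBOT

A 6-joint arm with a two-finger parallel gripper is mounted at the origin on the work surface. World frame = base frame: x ahead of the robot, y to its left, z up, the work surface at z = 0. Lengths are in mm, angles in rad, forces in N, time in s.
With the tool pointing down it reaches from about 350 to 875 mm from the base axis. Payload 4.2 kg.
Tool frame: the origin (TCP) lies at the very end of the fingers, on their centre line; the grasp point (between the pads) lies 19 mm behind it (arm.pinch_z is the distance from the TCP to the grasp point, in mm); x points along the fingers, y is the direction in which the jaws open and shut, and the axes are right-handed (so a half turn about x gives the same grasp; the last joint's range is limited). The gripper opens to 85 mm and grips with 20 to 120 N. Pads are 22 mm wide; open, the fingers measure 114 mm over their backs; the gripper's body (76 mm by 85 mm) begins 54 mm behind the grasp point. The pads swing forward as they close: fully open they stand 13 mm farther back than shut.
Start: joints at [-0.986, 0.385, 0.008, 0, -1.194, -0.259], TCP at [200.057, -592.095, 231.312] pointing down, gripper open.
Joint ranges: [-3.14, 3.14], [-1.21, 2.06], [-1.07, 1.41], [-3.16, 2.05], [-2.99, -0.16], [-3.1, 3.1]. Speed limits (rad/s): [2.79, 2.79, 3.14, 3.14, 3.14, 3.14].

INTERFACE

Orientations are given as a unit quaternion [x, y, z, w].
In Python, from bench import arm gives the robot as it stands.
- The arm moves only by the tool drive_tool, never from a script. Its argument "motion" is a list of rows, each a list of 4 numbers: the shift along the tool's x, y, z in mm, then the turn about the tool's x in degrees. In form: [[dx, dy, dz, spin], ...]. A call has 1 to 10 rows; each row shifts and turns the commanded pose from where the row before left it, along the tool's axes as they then stand; what a row does not reach is not made up. A row lasts 1/12 s, in which the tool goes at most 41.7 mm and 7.16 degrees, less where a joint would pass 70% of its speed; a pose out of reach is approached as far as the arm can. A call with a gripper value outside its range is refused whole. "grip" is the finger opening in mm, from 0 to 85.4, set as the call begins (left out, the last holds). The fingers move at their own pace and stop on an object; the grip force is fixed at half the most. Time passes only in rows, so rows that do not move let the fingers close. It gives the time, the measured TCP pose, the force and the opening at its end, in the units of the state.
- arm.read_state(): the state, without advancing time (a new reading comes with each control period).
- arm.get_image(name): name is "scene" or "top" or "wrist"; returns the picture (420x560x3 uint8, red, green, blue); there is no depth.
- arm.calibration(name): a dict with "K" (3x3 intrinsics, pixels), "eye" and "attitude" of the camera in the world; the wrist camera has in their place "T_tool_cam" (4x4, takes a point from camera to tool coordinates, whose origin is the TCP and whose axes are the tool frame's). Camera axes: x right, y up, looking along -z (the intrinsics and any distortion apply to the point x, -y, -z); pixel columns grow to the right and rows downward; lengths in mm; the calibration is good to about 2 mm. A picture is of the moment at which its call begins: read the wrist's pose just before it. calibration takes no time and is no camera call.
- arm.job_done(): hands the job in, once; it reports no verdict.
The state is a dict: "clock": time; "joints": joint angles; "joint_vel": joint speeds; "joint_efforts": joint torques, N m; "position": TCP position; "ee_rot": TCP orientation; "contact_force": force on the tool from outside, world axes, zero at the start; "wrist_torque": the same for the moment, N m; "gripper_width": finger opening in mm.
Only numpy, scipy, OpenCV 4.12 (cv2) and the standard library are available. Lean on these libraries where they do the work, as an engineer would, in place of code of your own. Each camera call takes 0.05 s, during which the arm holds its last target. There are 200 camera calls.

## Working session

There is one attempt and no reset: what is moved stays moved. The work goes in short steps, Python scripts to look and compute and a tool call to move; the robot and the scene stay as the last step left them, time stands still between calls to the robot, and variables do not carry over. Pictures are saved under pics/ and viewed, about 8 in all and at most 12, crops included, and the job is handed in when it is done.

Besides the shell and the picture viewer there is one more tool, called as name(argument=value, ...), one argument or row to a line, values as JSON. drive_tool: Moves the arm, as the interface text tells. Its arguments: {"type":"object","properties":{"motion":{"type":"array"},"grip":{"type":"number"}},"required":["motion"]}

```bash
ls; mkdir -p pics
python3 - <<'E'
from bench import arm
import cv2,numpy as np
s=arm.read_state();print({k:np.round(v,3).tolist() for k,v in s.items()},arm.pinch_z)
ims=[]
for n in("scene","top"):
    im=arm.get_image(n);cv2.imwrite(f"pics/{n}0.png",im[:,:,::-1]);c=arm.calibration(n)
    print(n,{k:np.round(np.array(v),4).tolist() for k,v in c.items()})
c=arm.calibration("wrist");print({k:np.round(np.array(v),4).tolist() for k,v in c.items()})
E
```

```text
pics
{'clock': 0.0, 'joints': [-0.986, 0.386, 0.007, -0.001, -1.194, -0.259], 'joint_vel': [-0.001, -0.001, 0.001, 0.001, 0.0, 0.001], 'joint_efforts': [0.0, -39.229, 18.84, 4.186, -0.005, 0.0], 'position': [199.877, -591.562, 230.21], 'ee_rot': [-0.114, 0.698, 0.115, 0.698], 'contact_force': [-0.141, 0.035, 0.691], 'wrist_torque': [-0.035, -0.004, -0.03], 'gripper_width': 85.744} 18.700000000000003
scene {'K': [[434.4038, 0.0, 273.8096], [0.0, 434.4038, 211.1914], [0.0, 0.0, 1.0]], 'eye': [1177.3872, -149.4078, 810.3094], 'attitude': [0.2876, 0.2435, 0.579, 0.723]}
top {'K': [[464.4648, 0.0, 276.5595], [0.0, 464.4648, 206.0255], [0.0, 0.0, 1.0]], 'eye': [462.6748, -18.3949, 1379.933], 'attitude': [0.0291, -0.0209, -0.7021, 0.7112]}
{'K': [[327.8973, 0.0, 277.1531], [0.0, 327.8973, 209.063], [0.0, 0.0, 1.0]], 'T_tool_cam': [[-0.0009, 0.2776, -0.9607, -143.3643], [1.0, 0.0004, -0.0008, -0.368], [0.0001, -0.9607, -0.2776, -71.2384], [0.0, 0.0, 0.0, 1.0]]}
```

View pics/top0.png

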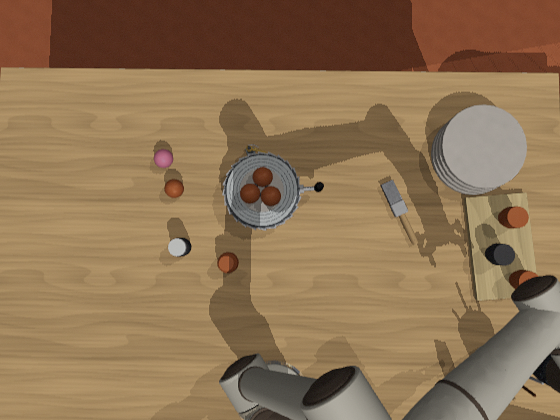

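View pics/scene0.png

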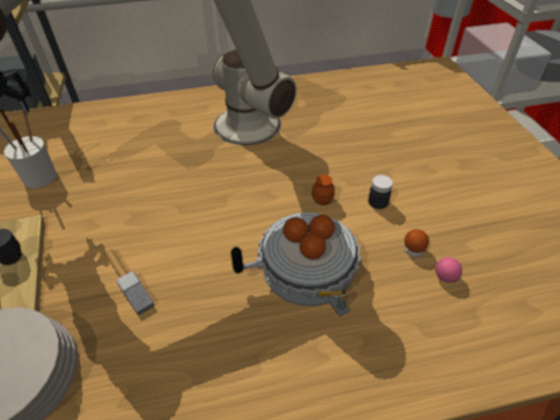

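The top view shows the loose ball in its ring at (174,188), the pile at (262,187), the handle at (319,187) and the pawl at (249,150). The small pot is at (228,262), the jar at (179,247) and the brush at (400,210). In the scene view the ball is at (417,240), the handle at (237,260) and the pawl at (335,296).

```bash
cat > h.py <<'E'
import cv2,numpy as np
from scipy.spatial.transform import Rotation as R
from bench import arm
def cam(n,s=None):
    c=arm.calibration(n);K=np.array(c["K"])
    if n=="wrist":
        T=np.array(c["T_tool_cam"]);Q=R.from_quat(s["ee_rot"]).as_matrix()
        return K,np.array(s["position"])+Q@T[:3,3],Q@T[:3,:3]
    return K,np.array(c["eye"]),R.from_quat(c["attitude"]).as_matrix()
def ray(C,p):
    K,e,A=C;d=A@np.array([(p[0]-K[0,2])/K[0,0],-(p[1]-K[1,2])/K[1,1],-1]);return e,d/np.linalg.norm(d)
def plane(C,p,z):
    e,d=ray(C,p);return e+d*(z-e[2])/d[2]
def tri(*rs):
    M=sum(np.eye(3)-np.outer(d,d) for e,d in rs);b=sum((np.eye(3)-np.outer(d,d))@e for e,d in rs)
    x=np.linalg.solve(M,b);return x,[round(float(np.linalg.norm((np.eye(3)-np.outer(d,d))@(x-e))),1) for e,d in rs]
def proj(C,X):
    K,e,A=C;v=A.T@(np.array(X)-e);return np.array([K[0,2]+K[0,0]*v[0]/-v[2],K[1,2]+K[1,1]*v[1]/v[2]])
def terra(im):
    h=cv2.cvtColor(im,cv2.COLOR_RGB2HSV);return cv2.inRange(h,(3,185,60),(13,255,255))
def dark(im): return (im.max(2)<55).astype(np.uint8)*255
def blobs(m,box=None,amin=30):
    o=np.zeros_like(m)
    if box: x0,y0,x1,y1=box;o[y0:y1,x0:x1]=m[y0:y1,x0:x1]
    else:o=m
    cs,_=cv2.findContours(o,cv2.RETR_EXTERNAL,cv2.CHAIN_APPROX_NONE);r=[]
    for c in cs:
        if cv2.contourArea(c)>=amin:
            (x,y),rad=cv2.minEnclosingCircle(c);r.append([round(x,1),round(y,1),round(rad,1),cv2.contourArea(c),cv2.boundingRect(c)])
    return r
E
python3 - <<'E'
from h import *
t=cv2.imread("pics/top0.png")[:,:,::-1].copy();s=cv2.imread("pics/scene0.png")[:,:,::-1].copy()
print("T",blobs(terra(t),(130,130,340,290)));print("S",blobs(terra(s),(200,150,480,320)))
print("Td",blobs(dark(t),(300,170,340,205),10));print("Sd",blobs(dark(s),(220,235,260,285),10))
CT=cam("top");CS=cam("scene")
E
```

```text
T [[270.4, 195.5, 9.6, 89.0, (261, 187, 20, 18)], [249.9, 193.0, 9.4, 69.0, (241, 184, 19, 19)], [262.3, 176.4, 9.4, 76.5, (254, 168, 18, 18)]]
S [[416.2, 240.8, 11.6, 359.5, (405, 230, 23, 22)], [309.1, 232.9, 25.4, 1202.0, (284, 215, 50, 43)], [323.5, 189.3, 14.7, 455.5, (312, 175, 22, 30)]]
Td [[318.3, 186.7, 4.9, 54.5, (314, 182, 10, 10)]]
Sd [[236.0, 260.0, 12.2, 183.5, (232, 248, 12, 25)]]
```

Run:
```python
from h import *
t=cv2.imread("pics/top0.png")[:,:,::-1].copy();s=cv2.imread("pics/scene0.png")[:,:,::-1].copy()
h=cv2.cvtColor(t,cv2.COLOR_RGB2HSV);m=cv2.inRange(h,(0,150,60),(13,255,255))
m=cv2.morphologyEx(m,cv2.MORPH_CLOSE,np.ones((3,3)))
print("T",blobs(m,(150,150,340,290)))
g=cv2.cvtColor(s,cv2.COLOR_RGB2HSV)[:,:,1]
print(cv2.HoughCircles(cv2.resize(s[205:268,275:345,0]*0+terra(s)[205:268,275:345],None,fx=4,fy=4),cv2.HOUGH_GRADIENT,1,60,param1=100,param2=8,minRadius=44,maxRadius=58))
CT=cam("top");CS=cam("scene")
b=[x for x in blobs(m,(150,150,340,290)) if x[0]<200][0]
print("ball",tri(ray(CT,b[:2]),ray(CS,(416.2,240.8))))
P=[tri(ray(CT,a),ray(CS,c)) for a,c in zip([(270.4,195.5),(249.9,193),(262.3,176.4)],[(295,230),(322,227),(313,246)])]
print(P); N=np.mean([p[0] for p in P],0);print("axis",N)
H=tri(ray(CT,(318.3,186.7)),ray(CS,(237.5,250)));print("handle top",H,plane(CT,(318.3,186.7),115),np.linalg.norm(plane(CT,(318.3,186.7),115)[:2]-N[:2]))
print("pawl",plane(CT,(249,150),62),"jar",plane(CT,(179,247),75),"pot",plane(CT,(228,262),72),"pink",plane(CT,(163,158),28),"brush",plane(CT,(395,195),10))
```

```text
T [[227.5, 262.3, 10.6, 313.5, (217, 252, 22, 21)], [173.7, 188.0, 9.5, 251.5, (165, 179, 19, 19)], [260.8, 188.4, 21.6, 868.5, (240, 167, 41, 39)]]
[[[ 83.5  99.5  44.5]
  [182.5  90.5  50.2]
  [151.5 167.5  44.8]]]
ball (array([606.28953868, 297.09653559,  36.66599004]), [1.3, 1.3])
[(array([580.44231695,  13.06705181, 118.29677358]), [0.9, 0.9]), (array([586.63530782,  69.94145134, 120.11047784]), [0.0, 0.0]), (array([632.67662266,  36.92830119, 119.78913485]), [0.1, 0.1])]
axis [599.91808248  39.97893478 119.39879542]
handle top (array([ 606.42506583, -116.19993983,  117.94286918]), [0.2, 0.2]) [ 606.73313725 -116.64262796  115.        ] 156.7697639426381
pawl [716.33073791  78.75822709  62.        ] jar [436.47212861 269.51917404  75.        ] pot [396.39859602 131.35926918  72.        ] pink [696.20230906 334.53692599  28.        ] brush [ 596.76657764 -351.28764557   10.        ]
```

```bash
cat >> h.py <<'E'
def plan(target,jaw=None,s=None):
    """tool-axis shift from measured pose to world target (vertical tool), and spin for tool y to lie at 'jaw' deg"""
    s=s or arm.read_state();Q=R.from_quat(s["ee_rot"]).as_matrix();p=np.array(s["position"])
    yd=np.degrees(np.arctan2(Q[1,1],Q[0,1]));print("pos",p.round(1),"ydir",round(yd,1),"xaxis",Q[:,0].round(4),"F",np.round(s["contact_force"],2),"w",round(s["gripper_width"],1),"t",round(s["clock"],2))
    if target is not None: print("shift tool",(Q.T@(np.array(target)-p)).round(1))
    if jaw is not None: 
        d=(jaw-yd+180)%360-180;print("spin",round(-d,1),"or",round(-((d)%360-180),1))
E
python3 -c "
from h import *
plan((606,297,230),90)"
```

```text
pos [ 199.9 -591.6  230.3] ydir 108.7 xaxis [-7.0e-04  1.8e-03 -1.0e+00] F [ 0.39 -0.17  0.47] w 85.3 t 0.1
shift tool [  1.6 712.  669. ]
spin 18.7 or -161.3
```

drive_tool(
  motion=[
    [-10,0,0,6.2],
    [-10,0,0,6.2],
    [-10,0,0,6.2],
    [0,35,19,0],
    [0,35,19,0],
    [0,35,19,0],
    [0,35,19,0],
    [0,35,19,0],
    [0,35,19,0],
    [0,35,19,0],
  ],
  grip=85,
)

```text
clock: 0.93
position: [333.0, -345.0, 261.0]
ee_rot: [-0.0, 0.707, 0.0, 0.707]
contact_force: [1.9, 0.0, 0.3]
gripper_width: 85.0
```

drive_tool(
  motion=[
    [-1,35,19,0],
    [0,35,19,0],
    [0,35,19,0],
    [0,35,19,0],
    [0,35,19,0],
    [0,35,19,0],
    [0,35,19,0],
    [0,35,19,0],
    [0,35,19,0],
    [0,35,19,0],
  ],
)

```text
clock: 1.77
position: [522.6, 5.3, 262.1]
ee_rot: [-0.001, 0.707, 0.001, 0.707]
contact_force: [0.9, -0.2, 0.2]
gripper_width: 84.7
```

drive_tool(
  motion=[
    [0,20,10,0],
    [0,10,5,0],
    [0,0,0,0],
    [0,0,0,0],
  ],
)

```text
clock: 2.1
position: [536.9, 33.2, 261.7]
ee_rot: [-0.001, 0.708, 0.0, 0.707]
contact_force: [-0.3, -0.5, -0.4]
gripper_width: 85.0
```

```bash
python3 -c "
from h import *
s=arm.read_state();im=arm.get_image('wrist');cv2.imwrite('pics/w1.png',im[:,:,::-1]);np.save('w1.npy',np.r_[s['position'],s['ee_rot']])
plan((606,297,230),90)
h=cv2.cvtColor(im,cv2.COLOR_RGB2HSV);m=cv2.inRange(h,(0,150,50),(13,255,255))
print(blobs(m,None,400))"
```

```text
pos [536.7  32.6 262. ] ydir 90.0 xaxis [-1.2e-03 -3.0e-04 -1.0e+00] F [ 0.17 -0.15  0.33] w 85.1 t 2.15
shift tool [ 31.8 264.3  69.6]
spin 0.0 or -180.0
[[497.7, 235.5, 26.8, 1829.5, (471, 211, 54, 47)], [284.1, 255.3, 61.1, 7240.5, (228, 211, 116, 106)], [381.5, 37.0, 37.5, 3307.5, (347, 4, 67, 68)]]
```

View pics/w1.png

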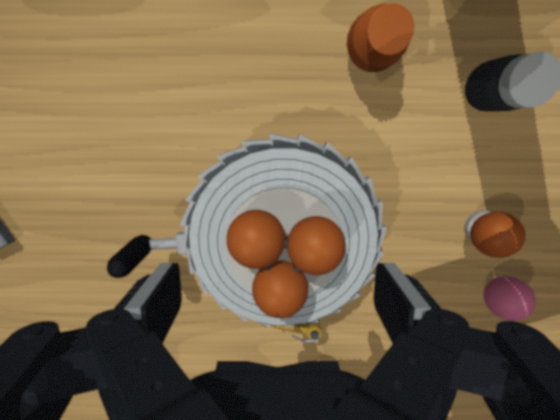

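The wrist view shows the three pile balls at (256,240), (316,246) and (280,290). The handle top is at about (121,264), the loose ball at (498,234) and the pink one at (510,298).

```bash
python3 -c "
from h import *
a=np.load('w1.npy');s=dict(position=a[:3],ee_rot=a[3:]);C=cam('wrist',s)
im=cv2.imread('pics/w1.png')
m=cv2.inRange(cv2.cvtColor(im,cv2.COLOR_BGR2HSV),(0,150,50),(13,255,255))
c=cv2.HoughCircles(cv2.GaussianBlur(im[:,:,2],(5,5),0),cv2.HOUGH_GRADIENT,1,40,param1=100,param2=18,minRadius=24,maxRadius=33)
print(c)
P=[plane(C,p,116) for p in [(256,240),(316,246),(280,290)]];print(P,np.mean(P,0))
T=[ray(cam('top'),p) for p in [(270.4,195.5),(249.9,193),(262.3,176.4)]]
print([tri(ray(C,p),t) for p,t in zip([(256,240),(316,246),(280,290)],T)])
print('handle',tri(ray(C,(121,264)),ray(cam('top'),(318.3,186.7))),plane(C,(121,264),122))
print('ball',tri(ray(C,(497.7,235.5)),ray(cam('top'),(173.7,188))),plane(C,(497.7,235.5),33))
"
```

```text
[[[256.5 239.5  30.2]
  [315.5 246.5  31.3]
  [373.5  45.5  26.8]
  [493.5  89.5  28. ]
  [495.5 240.5  27.9]
  [536.5  80.5  29.1]]]
[array([579.37329989,  12.92392797, 116.        ]), array([585.37538451,  69.72054895, 116.        ]), array([632.13874735,  35.76740162, 116.        ])] [598.96247725  39.47062618 116.        ]
[(array([580.94862356,  13.41291085, 112.60015996]), [0.8, 0.8]), (array([587.58995815,  70.51291825, 110.59544829]), [0.1, 0.1]), (array([633.38974667,  36.44370739, 113.9425826 ]), [0.7, 0.7])]
handle (array([ 605.80361054, -117.4256182 ,  114.8580237 ]), [1.2, 1.2]) [ 601.42589069 -114.46794018  122.        ]
ball (array([606.5656288 , 299.68093868,  32.37822454]), [0.8, 0.8]) [605.66807312 299.61926497  33.        ]
```

drive_tool(
  motion=[
    [0,38,3,0],
    [0,38,3,0],
    [0,38,3,0],
    [0,38,3,0],
    [0,38,3,0],
    [0,38,3,0],
    [0,30,2,0],
    [10,6,0,0],
    [10,0,0,0],
    [0,0,0,0],
  ],
)

```text
clock: 2.98
position: [555.6, 295.2, 239.3]
ee_rot: [-0.001, 0.709, -0.001, 0.705]
contact_force: [0.1, -0.7, -1.6]
gripper_width: 84.6
```

```bash
python3 -c "
from h import *
s=arm.read_state();im=arm.get_image('wrist');cv2.imwrite('pics/w2.png',im[:,:,::-1]);np.save('w2.npy',np.r_[s['position'],s['ee_rot']])
m=cv2.inRange(cv2.cvtColor(im,cv2.COLOR_RGB2HSV),(0,150,50),(13,255,255))
print(blobs(m,None,400));plan((606,297,60),90)
C=cam('wrist',s)
for b in blobs(m,None,400): print(plane(C,b[:2],33))
a=np.load('w1.npy');C1=cam('wrist',dict(position=a[:3],ee_rot=a[3:]))
b=[b for b in blobs(m,None,400) if 200<b[0]<350][-1];print(tri(ray(C,b[:2]),ray(C1,(497.7,235.5))))
"
```

```text
[[15.7, 257.9, 53.5, 3650.0, (0, 205, 55, 105)], [280.0, 226.0, 24.2, 1747.0, (256, 203, 49, 48)], [104.0, 17.0, 43.5, 2933.5, (64, 0, 83, 50)]]
pos [556.2 294.9 240.7] ydir 90.0 xaxis [-0.0034 -0.0026 -1.    ] F [-0.39 -0.64  0.14] w 85.2 t 3.03
shift tool [180.5   2.6  50.4]
spin -0.0 or 180.0
[643.30763137  -9.22219713  33.        ]
[604.13681187 297.43809244  33.        ]
[394.19998432 129.35378459  33.        ]
(array([603.84863573, 297.38819525,  35.93308814]), [0.7, 0.7])
```

View pics/w2.png

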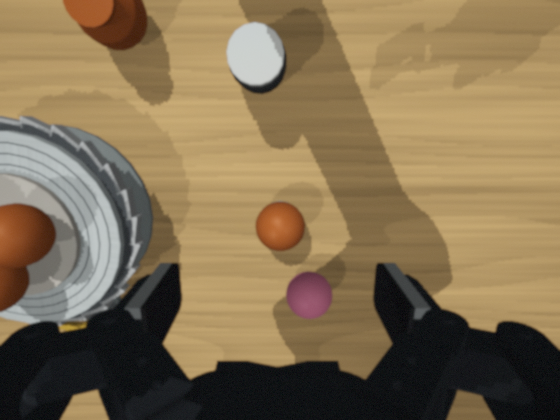

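The terracotta ball is at (280,226) and the pink one at (309,295). The ball works out at about (605, 297.5, 33) from three estimates, so I'm descending on it.

drive_tool(
  motion=[
    [0,2,25,0],
    [10,0,24,0],
    [30,0,0,0],
    [30,0,0,0],
    [30,0,0,0],
    [30,0,0,0],
    [20,0,0,0],
    [5,0,0,0],
    [0,0,0,0],
    [0,0,0,0],
  ],
)

```text
clock: 3.87
position: [607.2, 298.7, 89.1]
ee_rot: [0.0, 0.706, 0.0, 0.708]
contact_force: [1.2, 0.1, 0.5]
gripper_width: 85.0
```

```bash
python3 -c "
from h import *
s=arm.read_state();im=arm.get_image('wrist');cv2.imwrite('pics/w3.png',im[:,:,::-1])
plan((605,297.5,20),90);C=cam('wrist',s)
m=cv2.inRange(cv2.cvtColor(im,cv2.COLOR_RGB2HSV),(0,150,50),(13,255,255))
for b in blobs(m,None,400): print(b,plane(C,b[:2],33))
"
```

```text
pos [607.4 299.3  89.8] ydir 90.0 xaxis [ 0.0034  0.0019 -1.    ] F [-0.21  0.13  0.54] w 85.3 t 3.92
shift tool [69.8 -1.9 -2.7]
spin 0.0 or -180.0
[275.4, 225.0, 43.4, 5716.0, (233, 182, 86, 87)] [604.45814335 297.24408006  33.        ]
```

View pics/w3.png

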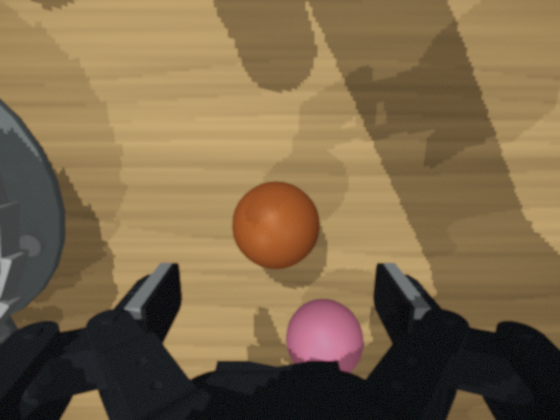

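The ball is at (275,225), centred between the fingers, and the pink ball at (325,338) is clear of them. I'll go down the last 70 mm, close and lift.

drive_tool(
  motion=[
    [15,-2,-2.5,0],
    [20,0,0,0],
    [20,0,0,0],
    [10,0,0,0],
    [5,0,0,0],
    [0,0,0,0],
    [0,0,0,0],
  ],
)

```text
clock: 4.5
position: [604.4, 297.9, 18.7]
ee_rot: [-0.0, 0.706, 0.001, 0.708]
contact_force: [0.3, 0.8, -0.3]
gripper_width: 85.2
```

drive_tool(
  motion=[
    [0,0,0,0],
    [0,0,0,0],
    [0,0,0,0],
    [0,0,0,0],
    [0,0,0,0],
    [0,0,0,0],
    [0,0,0,0],
    [0,0,0,0],
  ],
  grip=45,
)

```text
clock: 5.17
position: [604.3, 297.9, 19.1]
ee_rot: [-0.0, 0.706, 0.001, 0.708]
contact_force: [-0.8, -0.2, 6.2]
gripper_width: 53.5
```

```bash
python3 -c "
from h import *
im=arm.get_image('scene');cv2.imwrite('pics/s4.png',cv2.resize(im[170:310,330:530,::-1],None,fx=4,fy=4,interpolation=cv2.INTER_CUBIC))
plan(None)"
```

```text
pos [604.3 298.   19.1] ydir 90.1 xaxis [ 0.0023  0.0013 -1.    ] F [-1.2  -0.43  5.33] w 53.1 t 5.22
```

View pics/s4.png

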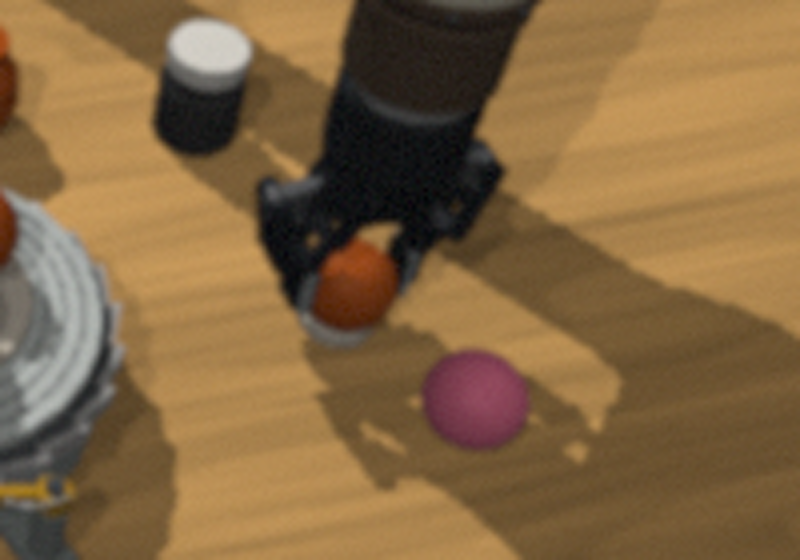

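The fingers enclose the ball down to near the ring and the grip looks symmetric. I'll try a small lift.

drive_tool(
  motion=[
    [-2,0,0,0],
    [-2,0,0,0],
    [-2,0,0,0],
    [0,0,0,0],
    [0,0,0,0],
    [0,0,0,0],
  ],
)

```text
clock: 5.72
position: [603.3, 297.2, 23.0]
ee_rot: [-0.0, 0.707, 0.0, 0.707]
contact_force: [0.0, -0.8, -1.5]
gripper_width: 53.4
```

drive_tool(
  motion=[
    [-1,0,0,0],
    [-2,0,0,0],
    [-4,0,0,0],
    [-10,0,0,0],
    [-20,0,0,0],
    [-25,0,0,0],
    [-10,0,0,0],
    [-3,0,0,0],
    [0,0,0,0],
    [0,0,0,0],
  ],
)

```text
clock: 6.55
position: [602.8, 297.0, 97.4]
ee_rot: [-0.0, 0.708, 0.0, 0.707]
contact_force: [0.5, 0.7, -1.0]
gripper_width: 53.2
```

```bash
python3 -c "
from h import *
im=arm.get_image('scene');cv2.imwrite('pics/s5.png',im[:,:,::-1]);t=arm.get_image('top');cv2.imwrite('pics/t5.png',t[:,:,::-1])
plan(None)
f=lambda i:cv2.inRange(cv2.cvtColor(i,cv2.COLOR_RGB2HSV),(0,150,50),(13,255,255))
print(blobs(f(im),(350,150,480,280)))
w=arm.get_image('wrist');cv2.imwrite('pics/w5.png',w[:,:,::-1])
print(blobs(f(w),None,400))
"
```

```text
pos [602.6 296.8  96.6] ydir 90.1 xaxis [-0.0026 -0.0017 -1.    ] F [-0.39  0.13 -0.96] w 53.5 t 6.65
[[424.4, 216.5, 12.8, 386.0, (414, 204, 24, 26)]]
[[277.0, 285.5, 65.7, 13027.5, (213, 221, 130, 131)]]
```

View pics/w5.png

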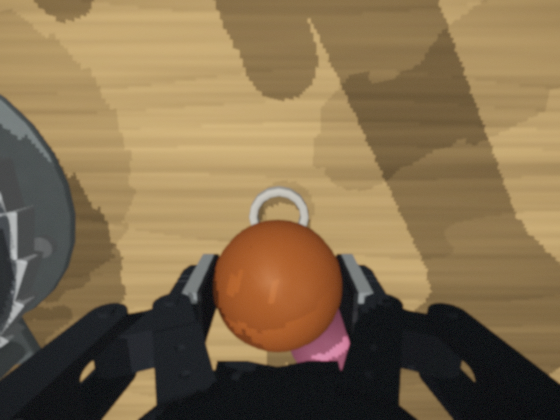

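The ball is held at (277,285) in the wrist view, centred on the tool, and the empty ring is visible below it. Weight reads about 1 N. Next I carry it up and over to the pile.

drive_tool(
  motion=[
    [-15,0,0,0],
    [-30,0,0,0],
    [-35,0,0,0],
    [-25,-8,0,0],
    [-10,-18,0,0],
    [0,-28,0,0],
    [0,-30,0,0],
    [0,-30,0,0],
    [0,-30,0,0],
    [0,-30,0,0],
  ],
)

```text
clock: 7.53
position: [602.4, 121.0, 211.5]
ee_rot: [-0.001, 0.708, -0.0, 0.706]
contact_force: [-0.8, -0.3, -2.3]
gripper_width: 53.6
```

drive_tool(
  motion=[
    [0,-30,0,0],
    [0,-24,0,0],
    [0,-15,-1,0],
    [0,-8,-1,0],
    [0,-4,0,0],
    [0,0,0,0],
    [0,0,0,0],
    [0,0,0,0],
  ],
)

```text
clock: 8.2
position: [601.9, 43.5, 213.2]
ee_rot: [-0.001, 0.707, 0.001, 0.707]
contact_force: [0.5, -0.4, -1.6]
gripper_width: 53.3
```

```bash
python3 -c "
from h import *
plan((600,40,165),90)"
```

```text
pos [601.9  43.5 213.2] ydir 90.1 xaxis [-0.e+00  1.e-04 -1.e+00] F [ 0.53 -0.38 -1.56] w 53.3 t 8.2
shift tool [48.2 -3.5 -1.9]
spin 0.1 or -179.9
```

drive_tool(
  motion=[
    [8,-3.5,-1.5,0],
    [15,0,0,0],
    [15,0,0,0],
    [8,0,0,0],
    [3,0,0,0],
    [0,0,0,0],
    [0,0,0,0],
    [0,0,0,0],
  ],
)

```text
clock: 8.87
position: [601.0, 39.1, 165.2]
ee_rot: [-0.0, 0.706, 0.001, 0.708]
contact_force: [-0.1, -0.2, -1.1]
gripper_width: 53.5
```

```bash
python3 -c "
from h import *
plan((600,40,147),90)
im=arm.get_image('scene');t=arm.get_image('top')
a=cv2.resize(im[180:300,250:370,::-1],None,fx=5,fy=5,interpolation=cv2.INTER_CUBIC)
cv2.imwrite('pics/s6.png',a)
w=arm.get_image('wrist');cv2.imwrite('pics/w6.png',w[:,:,::-1])
f=lambda i:cv2.inRange(cv2.cvtColor(i,cv2.COLOR_RGB2HSV),(0,150,50),(13,255,255))
print(blobs(f(w),None,400))
print('expected held ball scene px',proj(cam('scene'),np.array(arm.read_state()['position'])+[0,0,14]),'nest',proj(cam('scene'),(600,40,161)))
"
```

```text
pos [601.   39.1 165.2] ydir 90.1 xaxis [ 1.8e-03  3.0e-04 -1.0e+00] F [-0.06 -0.21 -1.06] w 53.5 t 8.87
shift tool [18.2  0.9 -1. ]
spin 0.1 or -179.9
[[276.1, 242.8, 108.3, 24668.5, (188, 152, 186, 200)]]
expected held ball scene px [310.92771482 214.93927459] nest [310.95923349 220.74354002]
```

View pics/s6.png

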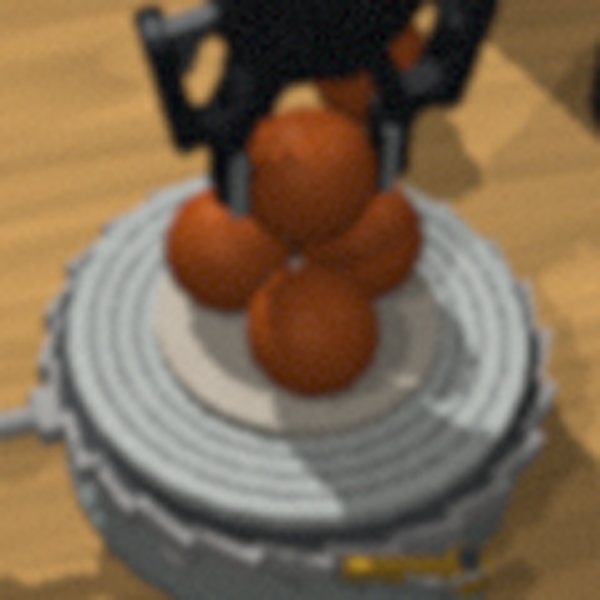

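The held ball is at crop (313,175), above the three balls at (225,248), (368,238) and (313,330), roughly centred and perhaps 1–3 mm too far toward +y. I'll lower it slowly and watch the force.

drive_tool(
  motion=[
    [4,-0.5,-0.5,0],
    [4,0,0,0],
    [3,0,0,0],
    [2,0,0,0],
    [0,0,0,0],
    [0,0,0,0],
  ],
)

```text
clock: 9.52
position: [599.8, 38.3, 151.0]
ee_rot: [-0.001, 0.707, 0.0, 0.707]
contact_force: [0.3, -0.2, -1.2]
gripper_width: 53.3
```

drive_tool(
  motion=[
    [1,0,0,0],
    [1,0,0,0],
    [0,0,0,0],
    [0,0,0,0],
  ],
)

```text
clock: 9.85
position: [600.0, 38.4, 149.5]
ee_rot: [-0.0, 0.707, 0.0, 0.707]
contact_force: [-0.1, 0.2, -0.2]
gripper_width: 53.4
```

drive_tool(
  motion=[
    [0.5,0,0,0],
    [0.5,0,0,0],
    [0,0,0,0],
    [0,0,0,0],
  ],
)

```text
clock: 10.18
position: [600.0, 38.4, 149.2]
ee_rot: [-0.001, 0.707, 0.001, 0.707]
contact_force: [-2.1, 0.7, 5.5]
gripper_width: 53.6
```

drive_tool(
  motion=[
    [0.5,0,0,0],
    [0.5,0,0,0],
    [0,0,0,0],
    [0,0,0,0],
  ],
)

```text
clock: 10.52
position: [599.9, 38.4, 149.0]
ee_rot: [-0.001, 0.707, 0.001, 0.708]
contact_force: [-4.0, 0.3, 8.8]
gripper_width: 53.5
```

drive_tool(
  motion=[
    [0,0,-0.8,0],
    [0,0,-0.7,0],
    [0,0,0,0],
    [0,0,0,0],
  ],
)

```text
clock: 10.85
position: [599.5, 38.5, 148.8]
ee_rot: [-0.001, 0.706, 0.001, 0.708]
contact_force: [-0.5, 0.1, 6.5]
gripper_width: 53.1
```

Lateral force is near zero and the pile bears the load, so the ball is seated. Now releasing.

drive_tool(
  motion=[
    [-0.4,0,0,0],
    [0,0,0,0],
    [0,0,0,0],
  ],
)

```text
clock: 11.1
position: [599.4, 38.5, 148.9]
ee_rot: [-0.001, 0.706, 0.001, 0.708]
contact_force: [-0.1, 1.0, 6.0]
gripper_width: 53.4
```

drive_tool(
  motion=[
    [0,0,0,0],
    [0,0,0,0],
    [0,0,0,0],
    [0,0,0,0],
    [0,0,0,0],
    [0,0,0,0],
  ],
  grip=80,
)

```text
clock: 11.6
position: [598.2, 38.3, 147.4]
ee_rot: [-0.0, 0.707, 0.0, 0.707]
contact_force: [0.4, -0.0, -0.6]
gripper_width: 80.0
```

```bash
python3 -c "
from h import *
plan(None)
im=arm.get_image('scene')
a=cv2.resize(im[180:300,250:370,::-1],None,fx=5,fy=5,interpolation=cv2.INTER_CUBIC)
cv2.imwrite('pics/s7.png',a)
"
```

```text
pos [598.2  38.3 147.4] ydir 90.1 xaxis [-6.e-04 -1.e-04 -1.e+00] F [ 0.37 -0.01 -0.6 ] w 80.0 t 11.6
```

View pics/s7.png

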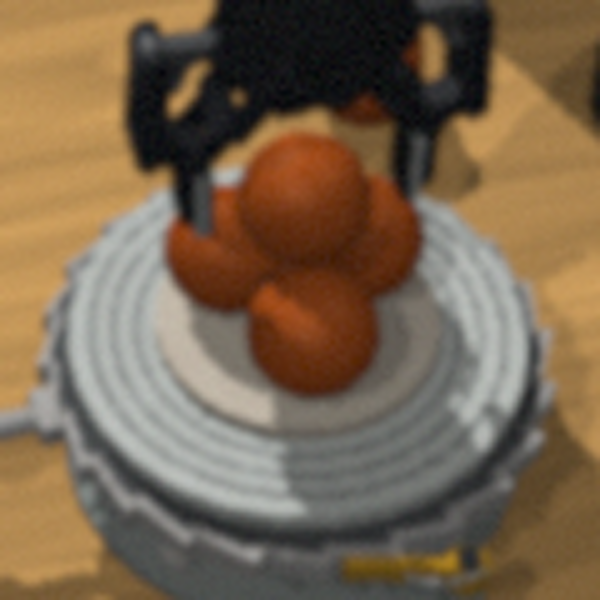

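The ball has settled into the hollow at crop (305,197), which is the predicted nest pixel. I'll lift straight off it.

drive_tool(
  motion=[
    [-3,0,0,0],
    [-8,0,0,0],
    [-15,0,0,0],
    [-25,0,0,0],
    [-25,0,0,0],
    [-20,0,0,0],
    [-5,-10,0,-6],
    [0,-25,2,-7],
    [0,0,0,-7],
    [0,0,0,-7],
  ],
  grip=82,
)

```text
clock: 12.48
position: [603.2, 2.7, 249.9]
ee_rot: [-0.167, 0.687, 0.167, 0.688]
contact_force: [-0.1, -0.5, -0.9]
gripper_width: 81.7
```

drive_tool(
  motion=[
    [0,0,0,-7],
    [0,0,0,-7],
    [0,0,0,-7],
    [0,0,0,-7],
    [0,0,0,-7],
    [0,0,0,-7],
    [0,0,0,-7],
    [0,0,0,-7],
    [0,0,0,-7],
    [0,0,0,-2.5],
  ],
)

```text
clock: 13.32
position: [603.1, 3.7, 249.7]
ee_rot: [0.513, -0.487, -0.512, -0.488]
contact_force: [0.7, -0.1, -0.3]
gripper_width: 81.8
```

```bash
python3 -c "
from h import *
s=arm.read_state();print(np.round(s['joints'],2))
plan((606,-118,190),182.5)"
```

```text
[ 0.27  0.33 -0.02  0.   -1.21 -0.22]
pos [603.1   3.7 249.7] ydir -177.2 xaxis [ 1.1e-03  1.0e-04 -1.0e+00] F [ 0.67 -0.08 -0.28] w 81.8 t 13.32
shift tool [  59.7    3.2 -121.7]
spin 0.3 or -179.7
```

drive_tool(
  motion=[
    [0,3,-20,0],
    [0,0,-35,0],
    [0,0,-35,0],
    [10,0,-25,0],
    [20,0,-7,0],
    [20,0,0,0],
    [5,0,0,0],
    [0,0,0,0],
    [0,0,0,0],
  ],
)

```text
clock: 14.07
position: [606.0, -118.2, 194.8]
ee_rot: [0.512, -0.488, -0.511, -0.489]
contact_force: [0.6, 0.5, 0.5]
gripper_width: 81.7
```

```bash
python3 -c "
from h import *
s=arm.read_state();w=arm.get_image('wrist');cv2.imwrite('pics/w8.png',w[:,:,::-1])
plan((606,-118,81),182.5);C=cam('wrist',s)
print('pred handle top px',proj(C,(606,-118,122)),'nest',proj(C,(600,40,161)))
f=cv2.inRange(cv2.cvtColor(w,cv2.COLOR_RGB2HSV),(0,150,50),(13,255,255));print(blobs(f,None,400))
"
```

```text
pos [ 606.4 -118.   195.4] ydir -177.4 xaxis [ 2.6e-03 -5.0e-04 -1.0e+00] F [-0.58  0.34  0.4 ] w 81.9 t 14.12
shift tool [1.144e+02 7.000e-01 1.000e-01]
spin 0.1 or -179.9
pred handle top px [276.34724813 220.93623036] nest [274.66912795 448.61191039]
[[460.0, 408.0, 22.8, 887.0, (440, 387, 41, 33)], [303.0, 361.5, 30.2, 1100.0, (273, 338, 61, 29)]]
```

View pics/w8.png

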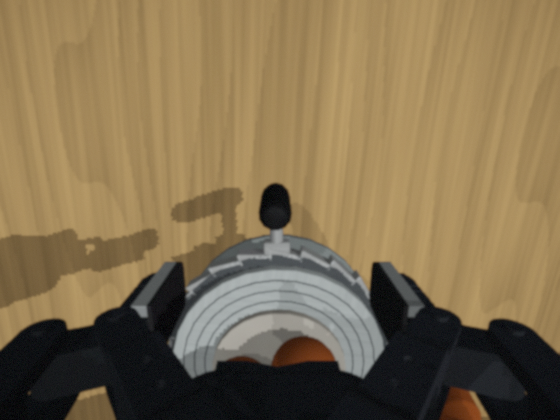

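The handle top is at (275,214), square between the fingers and 2–4 mm farther out than estimated, which agrees with the 160 mm radius. I'll descend and close.

drive_tool(
  motion=[
    [10,0.5,-2,0],
    [25,0,0,0],
    [30,0,0,0],
    [25,0,0,0],
    [15,0,0,0],
    [7,0,0,0],
    [1,0,0,0],
    [0,0,0,0],
    [0,0,0,0],
  ],
)

```text
clock: 14.87
position: [606.2, -120.3, 82.3]
ee_rot: [0.512, -0.488, -0.51, -0.489]
contact_force: [0.1, 0.3, 0.6]
gripper_width: 81.8
```

drive_tool(
  motion=[
    [0,0,0,0],
    [0,0,0,0],
    [0,0,0,0],
    [0,0,0,0],
    [0,0,0,0],
    [0,0,0,0],
    [0,0,0,0],
    [0,0,0,0],
    [0,0,0,0],
    [0,0,0,0],
  ],
  grip=12,
)

```text
clock: 15.7
position: [606.3, -120.4, 81.7]
ee_rot: [0.512, -0.488, -0.51, -0.489]
contact_force: [2.9, -1.7, 5.6]
gripper_width: 22.7
```

```bash
python3 -c "
from h import *
plan(None)"
```

```text
pos [ 606.3 -120.4   81.7] ydir -177.4 xaxis [ 3.e-03 -4.e-04 -1.e+00] F [ 2.92 -1.74  5.59] w 22.7 t 15.7
```

Gripped, with the opening at 22.7 mm. First I draw back gently to find the hard stop at notch 1 as the zero reference.

drive_tool(
  motion=[
    [0,-1.4,0,-0.5],
    [0,-1.4,0,-0.5],
    [0,-1.4,0,-0.5],
    [0,-1.4,0,-0.5],
    [0,0,0,0],
    [0,0,0,0],
  ],
)

```text
clock: 16.2
position: [611.1, -120.1, 81.7]
ee_rot: [0.52, -0.479, -0.519, -0.48]
contact_force: [2.0, 0.2, 6.7]
gripper_width: 22.7
```

drive_tool(
  motion=[
    [0,-1.4,0,-0.5],
    [0,-1.4,0,-0.5],
    [0,0,0,0],
  ],
)

```text
clock: 16.45
position: [613.7, -119.9, 81.7]
ee_rot: [0.524, -0.475, -0.523, -0.475]
contact_force: [1.7, -0.2, 6.0]
gripper_width: 22.7
```

drive_tool(
  motion=[
    [0,-1.4,0.1,-0.5],
    [0,-1.4,0.1,-0.5],
    [0,-1.4,0.1,-0.5],
    [0,0,0,0],
  ],
)

```text
clock: 16.78
position: [616.9, -119.5, 81.7]
ee_rot: [-0.529, 0.469, 0.53, 0.468]
contact_force: [-1.5, -1.6, 8.9]
gripper_width: 23.0
```

drive_tool(
  motion=[
    [0,-1.4,0.1,-0.5],
    [0,-1.4,0.1,-0.5],
    [0,0,0,0],
  ],
)

```text
clock: 17.03
position: [617.5, -119.4, 81.7]
ee_rot: [-0.532, 0.466, 0.535, 0.463]
contact_force: [-7.3, -1.9, 12.0]
gripper_width: 22.8
```

The hard stop is at TCP (617.5,-119.4), which I take as wheel angle 0. Now turning clockwise along the arc.

drive_tool(
  motion=[
    [0,3,0,1],
    [0,5.58,0.1,2],
    [0,5.58,0.1,2],
    [0,5.58,0.1,2],
    [0,5.58,0.1,2],
    [0,5.58,0.1,2],
    [0,5.58,0.1,2],
    [0,5.58,0.1,2],
    [0,5.58,0.1,2],
    [0,0,0,0],
  ],
)

```text
clock: 17.87
position: [578.7, -119.1, 81.7]
ee_rot: [-0.463, 0.534, 0.456, 0.54]
contact_force: [4.0, -1.7, 7.0]
gripper_width: 22.5
```

```bash
cat >> h.py <<'E'
def wheel():
    s=arm.read_state();p=np.array(s["position"]);d=p[:2]-[600,39.8];f=np.arctan2(d[1],d[0]);f0=np.arctan2(-159.2,17.5)
    Q=R.from_quat(s["ee_rot"]).as_matrix();F=np.array(s["contact_force"]);t=np.array([np.sin(f),-np.cos(f)])
    print("p",p.round(1),"wheel",round(f0-f,4),"rad",np.linalg.norm(d).round(1),"ydir-tangent",np.degrees(np.arctan2(Q[1,1],Q[0,1])-f+np.pi/2).round(1)%360,"Ft",round(F[:2]@t,2),"Fr",round(F[:2]@d/160,2),"Fz",F[2].round(1),"w",s["gripper_width"],"t",s["clock"])
E
python3 -c "
from h import *
wheel()"
```

```text
p [ 578.7 -119.1   81.7] wheel 0.2427 rad 160.4 ydir-tangent 358.8 Ft -4.22 Fr 1.15 Fz 7.0 w 22.477798451593515 t 17.8667
```

drive_tool(
  motion=[
    [0,5.58,0.1,2],
    [0,5.58,0.1,2],
    [0,5.58,0.1,2],
    [0,5.58,0.1,2],
    [0,5.58,0.1,2],
    [0,5.58,0.1,2],
    [0,5.58,0.1,2],
    [0,5.58,0.1,2],
    [0,5.58,0.1,2],
    [0,5.58,0.1,2],
  ],
)

```text
clock: 18.7
position: [524.0, -101.8, 81.7]
ee_rot: [-0.359, 0.608, 0.356, 0.612]
contact_force: [9.1, -10.5, -0.6]
gripper_width: 22.5
```

```bash
python3 -c "
from h import *
wheel()
im=arm.get_image('scene');cv2.imwrite('pics/s9.png',im[:,:,::-1])
print(blobs(terra(im),(270,170,360,300),50),proj(cam('scene'),(600,40,161)))"
```

```text
p [ 524.  -101.8   81.7] wheel 0.6022 rad 160.7 ydir-tangent 359.0 Ft -12.94 Fr 4.97 Fz -0.6 w 22.54293817380764 t 18.7
[[310.3, 232.2, 25.9, 1492.5, (290, 207, 47, 50)], [324.0, 189.4, 14.7, 450.0, (313, 175, 21, 30)]] [310.95923349 220.74354002]
```

drive_tool(
  motion=[
    [0,5.58,0.1,2],
    [0,5.58,0.1,2],
    [0,5.58,0.1,2],
    [0,5.58,0.1,2],
    [0,5.58,0.1,2],
    [0,5.58,0.1,2],
    [0,5.58,0.1,2],
    [0,5.58,0.1,2],
    [0,5.58,0.1,2],
    [0,0,0,0],
  ],
)

```text
clock: 19.58
position: [481.2, -69.9, 81.6]
ee_rot: [-0.259, 0.658, 0.258, 0.659]
contact_force: [1.2, -2.7, 7.9]
gripper_width: 22.4
```

```bash
python3 -c "
from h import *
wheel()"
```

```text
p [481.2 -69.9  81.6] wheel 0.9347 rad 161.7 ydir-tangent 0.19999999999998863 Ft -2.84 Fr 0.95 Fz 7.9 w 22.381917275636912 t 19.5833
```

drive_tool(
  motion=[
    [0,2.8,0.1,1],
    [0,2.8,0.1,1],
    [0,2.8,0.1,1],
    [0,2.8,0.1,1],
    [0,2.8,0.1,1],
    [0,0,0,0],
    [0,0,0,0],
  ],
)

```text
clock: 20.17
position: [472.0, -59.3, 81.6]
ee_rot: [-0.23, 0.669, 0.229, 0.669]
contact_force: [-1.4, -0.5, 10.2]
gripper_width: 22.8
```

```bash
python3 -c "
from h import *
wheel()"
```

```text
p [472.  -59.3  81.6] wheel 1.0213 rad 161.9 ydir-tangent 0.19999999999998863 Ft 0.4 Fr 1.42 Fz 10.2 w 22.7653675254659 t 20.1667
```

drive_tool(
  motion=[
    [0,1.4,0,0.5],
    [0,1.4,0,0.5],
    [0,0,0,0],
    [0,0,0,0],
  ],
)

```text
clock: 20.5
position: [469.9, -56.6, 81.6]
ee_rot: [-0.224, 0.671, 0.224, 0.671]
contact_force: [-1.3, -1.0, 11.3]
gripper_width: 22.8
```

```bash
python3 -c "
from h import *
wheel()"
```

```text
p [469.9 -56.6  81.6] wheel 1.0426 rad 161.9 ydir-tangent 0.30000000000001137 Ft -0.05 Fr 1.68 Fz 11.3 w 22.780672453141847 t 20.5
```

drive_tool(
  motion=[
    [0,1.4,0,0.5],
    [0,1.4,0,0.5],
    [0,0,0,0],
    [0,0,0,0],
  ],
)

```text
clock: 20.83
position: [468.7, -54.9, 81.6]
ee_rot: [-0.219, 0.673, 0.218, 0.673]
contact_force: [0.4, -4.3, 9.3]
gripper_width: 22.7
```

```bash
python3 -c "
from h import *
wheel()"
```

```text
p [468.7 -54.9  81.6] wheel 1.0553 rad 161.9 ydir-tangent 0.10000000000002274 Ft -3.74 Fr 2.23 Fz 9.3 w 22.664059504403735 t 20.8333
```

Load jumped back to −3.7 N at about 1.055, so the fourth click is past. Now drawing back.

drive_tool(
  motion=[
    [0,-1,0,-0.4],
    [0,-1,0,-0.4],
    [0,0,0,0],
    [0,0,0,0],
  ],
)

```text
clock: 21.17
position: [469.7, -56.2, 81.6]
ee_rot: [-0.223, 0.671, 0.223, 0.671]
contact_force: [0.1, -3.4, 9.9]
gripper_width: 22.4
```

```bash
python3 -c "
from h import *
wheel()"
```

```text
p [469.7 -56.2  81.6] wheel 1.0452 rad 161.9 ydir-tangent 0.30000000000001137 Ft -2.8 Fr 2.02 Fz 9.9 w 22.425187908972458 t 21.1667
```

drive_tool(
  motion=[
    [0,-1,0,-0.3],
    [0,-1,0,-0.3],
    [0,0,0,0],
    [0,0,0,0],
  ],
)

```text
clock: 21.5
position: [470.1, -56.9, 81.6]
ee_rot: [-0.225, 0.67, 0.226, 0.67]
contact_force: [-3.4, 3.8, 13.4]
gripper_width: 23.0
```

```bash
python3 -c "
from h import *
wheel()"
```

```text
p [470.1 -56.9  81.6] wheel 1.0404 rad 161.9 ydir-tangent 0.6000000000000227 Ft 5.14 Fr 0.47 Fz 13.4 w 23.03030375596531 t 21.5
```

Hard stop at about 1.04, with the force reversed to +5 N. I'll pull a little more and then check.

drive_tool(
  motion=[
    [0,-0.7,0,0],
    [0,-0.7,0,0],
    [0,0,0,0],
    [0,0,0,0],
    [0,0,0,0],
    [0,0,0,0],
    [0,0,0,0],
    [0,0,0,0],
  ],
)

```text
clock: 22.17
position: [470.3, -57.2, 81.6]
ee_rot: [-0.225, 0.671, 0.227, 0.67]
contact_force: [-5.4, 8.9, 15.2]
gripper_width: 23.0
```

```bash
python3 -c "
from h import *
wheel()
im=arm.get_image('scene')
a=cv2.resize(im[170:320,240:400,::-1],None,fx=4,fy=4,interpolation=cv2.INTER_CUBIC)
cv2.imwrite('pics/s10.png',a);print((proj(cam('scene'),(600,40,161))-[240,170])*4,(proj(cam('scene'),(470.1,-56.9,122))-[240,170])*4)
"
```

```text
p [470.3 -57.2  81.6] wheel 1.038 rad 161.9 ydir-tangent 0.39999999999997726 Ft 10.38 Fr -1.06 Fz 15.2 w 23.008567954583885 t 22.1667
[283.83693395 202.97416008] [ 55.19414834 115.66765978]
```

View pics/s10.png

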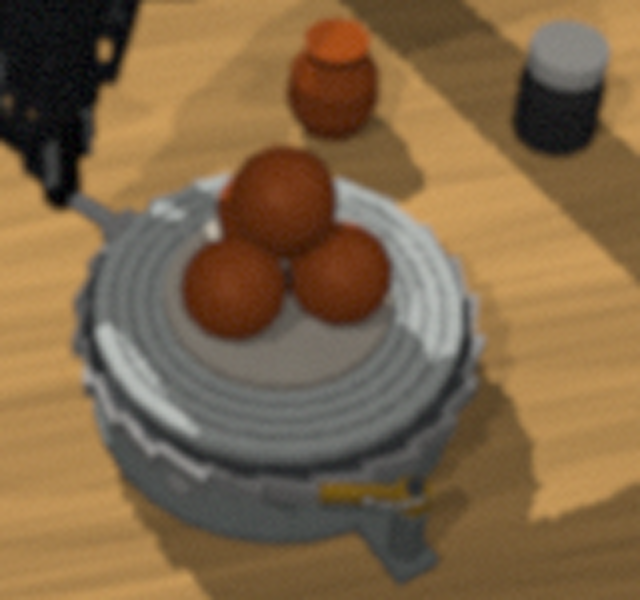

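The top ball is at (283,200), against a predicted nest of (284,203). The lever is still gripped, and the pot and jar are where they were. Handing in.

```bash
python3 -c "
from h import *
print(arm.job_done())"
```

```text
the job is handed in; nothing more can be done
None
```

I set the ball in the hollow on the three, turned the lever through four clicks, drew it back to the hard stop, and handed in at about 22 s with the gripper still closed and pulling. The hand-in gives no verdict, so what follows is what my own checks showed.

- **Ball:** in the last scene view it sat within 1 px of the predicted nest (about 2 mm, near the 2 mm calibration limit), alone on the pile.
- **Wheel:** the stop was hard at about 1.04 rad by the tool's position, against 1.047 nominal. I saw the fourth click as the load dropping to about 0 N and then returning to −3.7 N. The first three clicks I took from the wheel angle, not from each kick.
- **Grip and pull:** about 10 N back against the pawl, with the fingers 23 mm open on the 24 mm handle.
- **Pot, jar and brush:** I never touched them. The pot and jar look unmoved in the last view, but the brush was outside that picture and I did not recheck it.
- **Small disagreements:**
  - The grip opening on the ball read 53.4 mm, not 56.
  - The lever's arc came out at 160 to 162 mm radius, which points to an error of about 1 mm in my estimate of the axis.
  - The upward force on the tool while holding the handle was 6 to 15 N, probably from the pads swinging forward as they closed.
- **Not measured:** the pawl nose's distance from the axis. I inferred that it is down in the notch from the hard stop.

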